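Slide the well plate home under the dispenser's nozzles and start the dose

ROBOT

A 7-joint arm with a two-finger parallel gripper is mounted at the origin on the work surface. World frame = base frame: x ahead of the robot, y to its left, z up, the work surface at z = 0. Lengths are in mm, angles in rad, forces in N, time in s.
With the tool pointing down it reaches from about 400 to 875 mm from the base axis. Payload 4.4 kg.
Tool frame: the origin (TCP) lies at the very end of the fingers, on their centre line; the grasp point (between the pads) lies 19 mm behind it; y points along the fingers, z is the direction in which the jaws open and shut, and the axes are right-handed (so a half turn about y gives the same grasp; the last joint's range is limited). The gripper opens to 85 mm and grips with 20 to 120 N. Pads are 22 mm wide; open, the fingers measure 114 mm over their backs; the gripper's body (76 mm by 85 mm) begins 54 mm behind the grasp point. The pads swing forward as they close: fully open they stand 13 mm farther back than shut.
Start: joints at [-1.279, 0.628, 0.038, 1.517, -0.027, 0.996, -0.02], TCP at [227.617, 608.858, 231.313] pointing down, gripper open.
Joint ranges: [-3.06, 3.06], [-0.37, 2.12], [-1.25, 1.32], [0.18, 2.47], [-1.1, 4.24], [0.23, 1.98], [-2.94, 2.94]. Speed limits (rad/s): [2.57, 2.57, 3.14, 3.14, 3.14, 3.14, 3.14].

INTERFACE

Orientations are given as [roll, pitch, yaw] about the fixed x, y, z axes, in that order (R = Rz(yaw) Ry(pitch) Rx(roll)).
In Python, from cell import * gives the robot as it stands.
- The arm moves only by the tool apply_moves, never from a script. Its argument "targets" is a list of rows, each a list of 6 numbers: the shift along the tool's x, y, z in units of 40 mm (1.0 is 40 mm), then the turn, a rotation vector about the tool's x, y, z in units of 8 degrees (1.0 is 8 degrees). A call has 1 to 12 rows; each row shifts and turns the commanded pose from where the row before left it, along the tool's axes as they then stand; what a row does not reach is not made up. A row lasts 1/8 s, in which the tool goes at most 62.5 mm and 10.7 degrees, less where a joint would pass 70% of its speed; a pose out of reach is approached as far as the arm can. A call is refused whole if a number of a shift passes 1 or a number of a turn 1, either way. A call with a gripper value outside its range is refused whole. "jaw" is the gripper command: -1 is shut, 1 is fully open, values between are in proportion, set as the call begins (left out, the last holds). The fingers move at their own pace and stop on an object; the grip force is fixed at half the most. Time passes only in rows, so rows that do not move let the fingers close. It gives the time, the measured TCP pose, the force and the opening at its end, in the units of the state.
- read_state(): the state, without advancing time (a new reading comes with each control period).
- get_image(name): name is "scene" or "top" or "wrist"; returns the picture (400x640x3 uint8, red, green, blue); there is no depth.
- calibration(name): a dict with "fx", "fy", "cx", "cy" (pixels), "world_from_camera" (4x4, takes a point from camera to world coordinates). Camera axes: x right, y down, z forward; pixel columns grow to the right and rows downward; lengths in mm; the calibration is good to about 2 mm. A picture is of the moment at which its call begins: read the wrist's pose just before it. calibration takes no time and is no camera call; for the wrist camera it gives the pose at the moment of the call.
- finish_job(): hands the job in, once; it reports no verdict.
The state is a dict: "clock": time; "qpos": joint angles; "qd": joint speeds; "tau": joint torques, N m; "eef_pos": TCP position; "tool_rot": TCP orientation; "force": force on the tool from outside, world axes, zero at the start; "torque": the same for the moment, N m; "width": finger opening in mm.
Only numpy, scipy, OpenCV 4.12 (cv2) and the standard library are available. Lean on these libraries where they do the work, as an engineer would, in place of code of your own. Each camera call takes 0.05 s, during which the arm holds its last target. There are 200 camera calls.

TASK

Push the shallow 24-well plate along the dispenser's deck, flat all the way, in under the low nozzle head until it is fully home: leading end against the end stop, square in the nest. Then press the start key on the control unit and let it spring back. Nothing needs picking up: do not lift or tip the plate or let it knock the nozzles, do not press the key before the plate is home, and leave the other labware where it stands.

Things in the scene. Friction and masses are not known exactly. Their poses are not given: they have to be found in the camera images.
- deck: The row dispenser, fixed, one body. Origin at bench height; its y axis is the feed direction (long way of the deck, roughly to the robot's left), x points across the deck away from the robot, z up. All mm given for its parts are in this frame. Deck: flat, black anodised, top at z 10, x -125 to 95, y -240 to 125. The bridge posts stand at x -75 to -57 and 65 to 83, y 43 to 93.
- rail (a point): Datum rail, a steel strip along the deck's far side for squaring the plate: this point is the middle of its inner top edge. Its face looks to -x at deck x 50 and runs from y -220 to 100; top at z 20, 10 mm above the deck.
- nest (a point): Start of the short nest guide, a steel strip opposite the rail: its face looks to +x at deck x -39.5, y 0 to 100, top at z 20, so the nest between it and the rail is 89.5 mm wide. Before it a flared lead-in opens from (x -40, y 0) to (x -57, y -30).
- stop (a point): End stop under the far end of the nozzle head: middle of the top edge of its face, which looks to -y at deck y 100; 70 mm wide, top at z 24.
- home (a point): Where the plate's origin is when the plate is home (deck x 5.25, y 36.1, z 10), its leading short end on the stop; crosswise it may lie 2 mm either way in the nest (x 7.25 when it lies on the rail). Plate y along deck y.
- unit (a point): Top centre of the control unit, part of the dispenser: white box, deck x -78 to 88, y 117 to 267, top at z 70, with a dark display and one round key. A thin steel tube loops from it to the head's top, up to z 104, within x 53 to 83, y 84 to 133.
- head: Nozzle head, fixed across the bridge posts: aluminium block, x -79 to 87, y 36 to 100, z 46 to 76 (fittings to z 80), with 12 steel nozzles hanging below it to z 34: 4 mm above the top of a plate lying flat on the deck. Its origin and axes coincide with those of deck.
- plate: The plate to slide: shallow white 24-well plate (4 by 6 open wells), 85.5 mm along its x, 127.8 mm along its y, 20 mm tall, upright sides, about 0.11 kg, slides with about 1 N. Loose and askew (within 0.3 rad) on the open end of the deck, to -y of the bridge. Origin: centre of its underside, z up. When home 64 mm of it stick out of the head to -y.
- key (a joint): Travel of the start key, in m: 0 released, 0.005 fully down. It springs back; fully down takes about 4.5 N, and a press counts from 0.0035.
- key_top (a point): Centre of the top face of the start key on the control unit (round, black, 26 mm diameter, in a grey collar, pressed straight down), about 91 mm above the bench when released; at deck x -35, y 192.
- deepwell: Bystander: deep-well plate, white, same outline as the plate but 41 mm tall with 96 small wells (8 by 12): too tall for the bridge. It stands on the bench beyond the rail. Origin: centre of underside.
- vial: Bystander: white plastic screw-cap sample bottle, 32 mm diameter, 62 mm tall, on the bench on the robot's side of the dispenser. Origin: centre of underside.
- beaker: Bystander: small glass beaker, 48 mm diameter, 60 mm tall, on the bench on the robot's side of the dispenser. Origin: centre of underside.
- dish: Bystander: shallow red weighing dish, 84 mm diameter, 20 mm tall, on the bench on the robot's side of the dispenser. Origin: centre of underside.
- amber: Bystander: amber glass reagent bottle, 70 mm diameter, 140 mm tall, on the bench beyond the bridge. Origin: centre of underside.
- tipbox: Bystander: pipette tip box, 82 by 122 mm, 62 mm tall, on the bench beyond the control unit. Origin: centre of underside.
Not all that is in view belongs to the job. Leave any green look-alike of the plate alone.

How it is judged (in metres and radians):
On the way, in this order (a step that is already met when the one before it is completed fails the run):
1. the plate is home under the nozzle head, with the key not pressed (y of plate in the frame of deck between 0.0331 and 0.0391 m and x of plate in the frame of deck between 0.0013 and 0.0092 m and angle between the y axis of plate and the y axis of deck, either way round below 0.06 rad and angle between plate's own z axis and vertical below 0.03 rad and z of plate in the frame of deck between 0.008 and 0.0125 m and value of joint key below 0.001 m), for 0.3 s.
2. the start key is pressed (value of joint key above 0.0035 m and y of plate in the frame of deck between 0.0331 and 0.0391 m and x of plate in the frame of deck between 0.0013 and 0.0092 m and angle between the y axis of plate and the y axis of deck, either way round below 0.06 rad and angle between plate's own z axis and vertical below 0.03 rad and z of plate in the frame of deck between 0.008 and 0.0125 m), for 0.05 s.
3. the key has sprung back (value of joint key below 0.001 m), for 0.1 s.
At the end, for the whole second after the job is handed in: Plate flat in the nest and at rest: leading end within 3 mm of the stop, crosswise within 4 mm of mid-nest, within 0.06 rad of square. Key pressed after that and sprung back. Other labware within 20 mm of where it stood (all of step 1 and linear speed of plate below 0.01 m/s and distance of each of deepwell, vial, beaker, dish, amber, tipbox from where it was at the start of the episode below 0.02 m); the robot touches nothing.
It fails at once if the plate is lifted more than 5 mm off the deck, or falls off it (z of plate in the frame of deck above 0.015 m or z of plate in the frame of deck below 0.004 m).
It fails at once if the plate is tipped by more than 0.1 rad (angle between plate's own z axis and vertical above 0.1 rad).
It fails at once if the plate knocks against the nozzle head with more than 2 N (contact force between plate and head above 2 N).
It fails at once if the key is pressed while the plate is not home (value of joint key above 0.0035 m and not (y of plate in the frame of deck between 0.0331 and 0.0391 m and x of plate in the frame of deck between 0.0013 and 0.0092 m and angle between the y axis of plate and the y axis of deck, either way round below 0.06 rad and angle between plate's own z axis and vertical below 0.03 rad and z of plate in the frame of deck between 0.008 and 0.0125 m)).
It fails at once if a piece of the other labware is moved by more than 30 mm or knocked over (distance of any of deepwell, vial, beaker, dish, amber, tipbox from where it was at the start of the episode above 0.03 m or angle between any of deepwell, vial, beaker, dish, amber, tipbox's own z axis and vertical above 0.5 rad).
It also fails if it takes over 51 s, if anything falls off the work surface, if the arm or the gripper's body presses on something with over 40 N, if the wrist force passes 120 N, or if a joint passes its speed limit or range.

## Working session

There is one attempt and no reset: what is moved stays moved. The work goes in short steps, Python scripts to look and compute and a tool call to move; the robot and the scene stay as the last step left them, time stands still between calls to the robot, and variables do not carry over. Pictures are saved under pics/ and viewed, about 8 in all and at most 12, crops included, and the job is handed in when it is done.

Besides the shell and the picture viewer there is one more tool, called in YAML: its name, and indented under it one key for each argument. apply_moves: Moves the arm, as the interface text tells. Its arguments: {"type":"object","properties":{"targets":{"type":"array"},"jaw":{"type":"number"}},"required":["targets"]}

```bash
mkdir -p pics; python3 - <<'E'
from cell import *
import cv2,numpy as np
s=read_state();print(s)
for n in("scene","top"):
    im=get_image(n);cv2.imwrite(f"pics/{n}0.png",im[:,:,::-1]);c=calibration(n);print(n,c)
E
```

```text
{'clock': 0.0, 'qpos': array([-1.27879514,  0.62932764,  0.03844644,  1.51838044, -0.02697614,
        0.9963318 , -0.01999856]), 'qd': array([ 0.00044434,  0.00010233, -0.00035245, -0.00016305, -0.00091329,
       -0.00084241,  0.00111951]), 'tau': array([ 6.48657096e-04, -5.63399649e+01,  1.22680161e+00, -1.93431598e+01,
        1.10458047e-02,  1.06858570e-02, -2.42192391e-05]), 'eef_pos': array([227.3976528 , 608.24032947, 230.39720597]), 'tool_rot': array([-1.57272483e+00, -4.76745283e-05, -3.57790620e-01]), 'force': array([-1.00573619, -0.73889269, -0.20141444]), 'torque': array([ 0.01597486,  0.01134082, -0.00418433]), 'width': 85.24351885457124}
scene {'fx': 397.8489114536488, 'fy': 397.8489114536488, 'cx': 326.39361815197117, 'cy': 198.864891391402, 'world_from_camera': array([[-6.20424068e-01,  4.89594110e-01, -6.12675756e-01,
         1.14302344e+03],
       [ 7.83997600e-01,  3.66723150e-01, -5.00861154e-01,
         4.46988038e+02],
       [-2.05362880e-02, -7.91082637e-01, -6.11364476e-01,
         6.81927551e+02],
       [ 0.00000000e+00,  0.00000000e+00,  0.00000000e+00,
         1.00000000e+00]])}
top {'fx': 415.7595051824912, 'fy': 415.7595051824912, 'cx': 315.8424709504225, 'cy': 199.571110949248, 'world_from_camera': array([[ 2.13731302e-02, -9.92392096e-01,  1.21248167e-01,
         4.25784244e+02],
       [-9.99630911e-01, -2.32466411e-02, -1.40582853e-02,
        -3.65043992e+01],
       [ 1.67699438e-02, -1.20902946e-01, -9.92522668e-01,
         1.16279405e+03],
       [ 0.00000000e+00,  0.00000000e+00,  0.00000000e+00,
         1.00000000e+00]])}
```

View pics/top0.png

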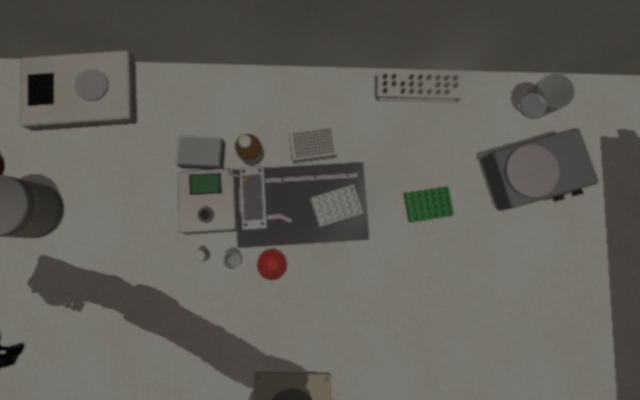

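View pics/scene0.png

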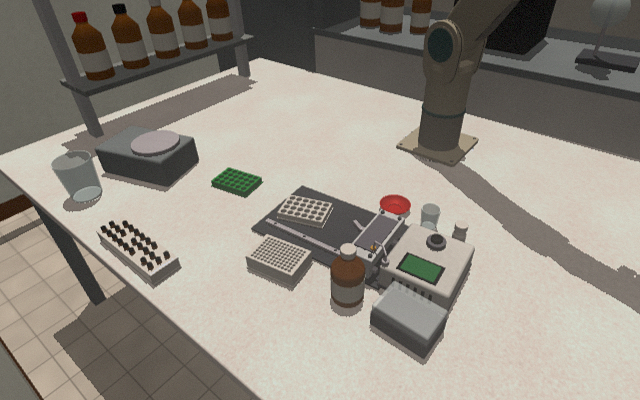

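The top view shows the white 24-well plate askew on the black deck at about (337,205). The 96-well deepwell is off the deck at (312,144), and the green look-alike is at (428,204). The scene view agrees: the plate is at (305,210). I'll confirm in an enlarged crop.

```bash
python3 - <<'E'
import cv2,numpy as np
im=cv2.imread("pics/top0.png")[130:280,170:380]
im=cv2.resize(im,None,fx=3.8,fy=3.8,interpolation=cv2.INTER_CUBIC)
im=np.clip(im*1.8,0,255).astype(np.uint8)
for x in range(170,380,10):
    cv2.line(im,(int((x-170)*3.8),0),(int((x-170)*3.8),6 if x%50 else 14),(0,0,255),1)
for y in range(130,280,10):
    cv2.line(im,(0,int((y-130)*3.8)),(6 if y%50 else 14,int((y-130)*3.8)),(0,0,255),1)
cv2.imwrite("pics/crop1.png",im)
E
```

```text
(no output)
```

View pics/crop1.png

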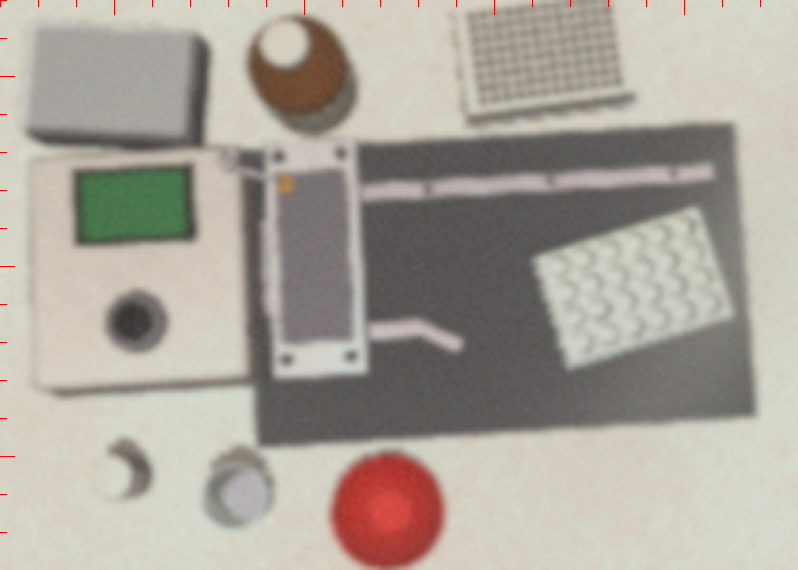

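The crop confirms it: the white 4x6 plate is on the deck, with top corners at about (533,258), (698,207), (735,315) and (570,368). The key is at (135,320). Next I'll fit the deck pose.

```bash
cat > h.py <<'E'
import numpy as np
from scipy.optimize import least_squares
def proj(c,P):
    T=np.linalg.inv(c["world_from_camera"]);q=(T[:3,:3]@np.atleast_2d(P).T).T+T[:3,3]
    return np.c_[c["fx"]*q[:,0]/q[:,2]+c["cx"],c["fy"]*q[:,1]/q[:,2]+c["cy"]]
def ray(c,uv,z):
    M=c["world_from_camera"];d=M[:3,:3]@np.array([(uv[0]-c["cx"])/c["fx"],(uv[1]-c["cy"])/c["fy"],1])
    return M[:3,3]+d*(z-M[2,3])/d[2]
def place(p,P):
    c,s=np.cos(p[2]),np.sin(p[2]);P=np.atleast_2d(P)
    return np.c_[p[0]+c*P[:,0]-s*P[:,1],p[1]+s*P[:,0]+c*P[:,1],P[:,2]]
def fit(c,P,uv,p0):
    r=least_squares(lambda p:(proj(c,place(p,P))-uv).ravel(),p0,x_scale=[1,1,.01]);return r.x,r.fun.reshape(-1,2)
def inv(p,W):
    c,s=np.cos(p[2]),np.sin(p[2]);d=np.atleast_2d(W)[:,:2]-p[:2];return np.c_[c*d[:,0]+s*d[:,1],-s*d[:,0]+c*d[:,1]]
E
python3 - <<'E'
from cell import *
from h import *
c=calibration("top")
f=lambda a:np.array(a,float)/3.8+[170-.37,130-.37]
P=np.array([[95,-240,10],[-125,-240,10],[-125,125,10],[-35,192,91],[50,-220,20],[-40,0,20],[-57,-30,20],[-79,36,76],[-79,100,76]],float)
uv=f([[735,124],[755,415],[260,445],[135,320],[714,180],[420,321],[463,343],[368,374],[274,378]])
d,r=fit(c,P,uv,[600,0,0]);print("deck",d.round(4));print(r.round(2))
Q=np.array([[42.75,63.9,30],[42.75,-63.9,30],[-42.75,-63.9,30],[-42.75,63.9,30]])
p,r=fit(c,Q,f([[533,258],[698,207],[735,315],[570,368]]),[550,-50,0.2]);print("plate",p.round(4),r.round(2))
print("plate in deck",inv(d,p[None,:2]),p[2]-d[2])
np.savez("pose.npz",d=d,p=p)
print("world key",place(d,[[-35,192,91]]))
from scipy.spatial.transform import Rotation as R
print(R.from_euler('xyz',read_state()["tool_rot"]).as_matrix().round(3))
for n,o in dict(dish=(388,510,20),beaker=(245,495,60),vial=(110,478,62)).items(): w=ray(c,f(o[:2]),o[2]);print(n,w.round(),inv(d,w[None]).round())
E
```

```text
deck [5.634641e+02 4.652300e+01 8.280000e-02]
[[ 0.24 -0.65]
 [ 0.94  0.68]
 [-1.03  0.92]
 [-0.97  0.1 ]
 [ 0.31  0.05]
 [ 0.55 -0.28]
 [ 0.46 -0.57]
 [-0.25 -0.39]
 [-0.12  0.05]]
plate [ 5.503123e+02 -1.095848e+02  3.332000e-01] [[-0.32 -0.14]
 [ 0.33 -0.7 ]
 [ 0.47  0.24]
 [-0.48  0.57]]
plate in deck [[ -26.01380505 -154.48595152]] 0.25038866831160767
world key [[512.70938078 234.97180935  91.        ]]
[[ 0.937 -0.001  0.35 ]
 [-0.35  -0.002  0.937]
 [ 0.    -1.    -0.002]]
dish [387.  63.  20.] [[-175.   31.]]
beaker [396. 158.  60.] [[-157.  125.]]
vial [406. 251.  62.] [[-140.  217.]]
```

```bash
cat >> h.py <<'E'
from scipy.spatial.transform import Rotation as R
def plan(s,d,x,y,z,off=None):
    """shift (in tool axes after turning, units of 40 mm) and turn units about tool y; off = tool-x angle vs deck x"""
    yaw=s["tool_rot"][2]; t=0
    if off is not None:
        dy=(d[2]+off-yaw+np.pi)%(2*np.pi)-np.pi; t=-dy/np.radians(8); yaw+=dy
    w=place(d,[[x,y,z]])[0]; M=R.from_euler('xyz',[-np.pi/2,0,yaw]).as_matrix()
    print("tcp deck",inv(d,s["eef_pos"][None]).round(1),s["eef_pos"].round(1),"F",s["force"].round(1),"w",round(s["width"],1),"t",round(s["clock"],2))
    print("target",w.round(1),"turn y",round(t,3),"shift",(M.T@(w-s["eef_pos"])/40).round(3))
E
python3 - <<'E'
from cell import *
from h import *
d=np.load("pose.npz")["d"];s=read_state()
plan(s,d,-112,-152,230,0);plan(s,d,-112,-152,17,0)
E
```

```text
tcp deck [[-288.5  587.7]] [227.4 608.3 230.5] F [ 0.2 -0.2 -0.2] w 85.3 t 0.1
target [ 464.4 -114.2  230. ] turn y -3.155 shift [ 4.4120e+00  1.2000e-02 -1.8491e+01]
tcp deck [[-288.5  587.7]] [227.4 608.3 230.5] F [ 0.2 -0.2 -0.2] w 85.3 t 0.1
target [ 464.4 -114.2   17. ] turn y -3.155 shift [  4.412   5.337 -18.491]
```

apply_moves:
  targets:
    - [0,0,0,0,-0.79,0]
    - [0,0,0,0,-0.79,0]
    - [0,0,0,0,-0.79,0]
    - [0,0,0,0,-0.79,0]
    - [0.5,0,-0.9,0,0,0]
    - [0.5,0,-0.9,0,0,0]
    - [0.5,0,-0.9,0,0,0]
    - [0.5,0,-0.9,0,0,0]
    - [0.5,0,-1,0,0,0]
    - [0.5,0,-1,0,0,0]
    - [0.5,0,-1,0,0,0]
    - [0.5,0,-1,0,0,0]
  jaw: 0.18

```text
clock: 1.6
eef_pos: [412.9, 317.8, 231.1]
tool_rot: [-1.571, 0.0, 0.083]
force: [0.2, 0.5, 0.6]
width: 50.3
```

apply_moves:
  targets:
    - [0.2,0,-1,0,0,0]
    - [0.2,0,-1,0,0,0]
    - [0,0,-1,0,0,0]
    - [0,0.3,-1,0,0,0]
    - [0,0.4,-1,0,0,0]
    - [0,0.4,-1,0,0,0]
    - [0,0.4,-1,0,0,0]
    - [0,0.4,-1,0,0,0]
    - [0,0.4,-1,0,0,0]
    - [0,0.4,-1,0,0,0]
    - [0,0,-0.5,0,0,0]
    - [0,0,0,0,0,0]

```text
clock: 3.1
eef_pos: [463.1, -99.6, 122.9]
tool_rot: [-1.571, 0.001, 0.08]
force: [-0.4, -0.3, -0.3]
width: 50.2
```

```bash
python3 - <<'E'
from cell import *
from h import *
import cv2
d=np.load("pose.npz")["d"];s=read_state()
plan(s,d,-112,-152,17,0);print(s["tool_rot"],s["qpos"].round(2))
c=calibration("wrist");im=get_image("wrist");cv2.imwrite("pics/w1.png",im[:,:,::-1]);np.savez("w1.npz",**c)
E
```

```text
tcp deck [[-112.1 -137.3]] [463.1 -99.6 122.9] F [-0.4 -0.3 -0.3] w 50.2 t 3.1
target [ 464.4 -114.2   17. ] turn y -0.022 shift [ 0.004  2.648 -0.367]
[-1.57117540e+00  6.61173171e-04  7.97354986e-02] [ 0.2   0.56 -0.07  2.1   0.07  0.49  1.73]
```

View pics/w1.png

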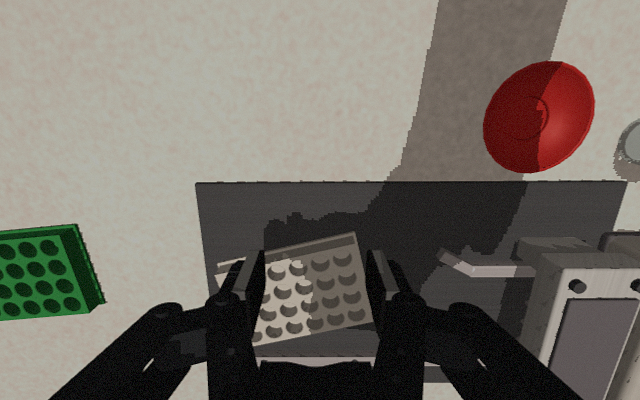

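The wrist view shows the plate between and beyond the fingers, with its near top leading corner at about (356,233). The deck corners are at (196,183) and (627,181), and the guide lead-in is near (442,250). I'll check these against the fit and descend.

```bash
python3 - <<'E'
from h import *
z=np.load("pose.npz");d,p=z["d"],z["p"];c=np.load("w1.npz")
print(proj(c,place(d,[[-125,-240,10],[-125,125,10],[-57,-30,20],[-40,0,20]])).round(0))
print(proj(c,place(p,[[-42.75,63.9,30],[42.75,63.9,30]])).round(0))
print(inv(d,ray(c,(196,183),10)[None]),inv(d,ray(c,(627,181),10)[None]))
E
```

```text
[[193. 180.]
 [628. 179.]
 [438. 258.]
 [470. 274.]]
[[358. 235.]
 [377. 319.]]
[[-122.81532898 -238.08470899]] [[-123.18737525  124.42754706]]
```

apply_moves:
  targets:
    - [0,0.7,-0.2,0,-0.02,0]
    - [0,0.7,-0.2,0,0,0]
    - [0,0.6,0,0,0,0]
    - [0,0.4,0,0,0,0]
    - [0,0.25,0,0,0,0]
    - [0,0,0,0,0,0]

```text
clock: 3.9
eef_pos: [464.6, -113.3, 17.0]
tool_rot: [-1.57, 0.001, 0.087]
force: [-0.2, -0.2, 0.3]
width: 50.8
```

apply_moves:
  targets:
    - [0.25,0,0,0,0,0]
    - [0.15,0,0,0,0,0]
    - [0.12,0,0,0,0,0]
    - [0.12,0,0,0,0,0]
    - [0.12,0,0,0,0,0]
    - [0.12,0,0,0,0,0]
    - [0.12,0,0,0,0,0]
    - [0.12,0,0,0,0,0]
    - [0.12,0,0,0,0,0]
    - [0.1,0,0,0,0,0]
    - [0,0,0,0,0,0]

```text
clock: 5.28
eef_pos: [518.8, -109.3, 17.3]
tool_rot: [-1.571, -0.001, 0.086]
force: [1.1, -0.4, 0.3]
width: 50.5
```

```bash
python3 - <<'E'
from cell import *
from h import *
import cv2
d=np.load("pose.npz")["d"];s=read_state()
plan(s,d,-46.5,-152,17,0)
im=get_image("top")[130:280,170:380,::-1]
im=cv2.resize(im,None,fx=3.8,fy=3.8,interpolation=cv2.INTER_CUBIC)
cv2.imwrite("pics/t2.png",np.clip(im*1.8,0,255).astype(np.uint8))
E
```

```text
tcp deck [[ -57.4 -151.6]] [ 518.8 -109.3   17.3] F [ 1.1 -0.4  0.3] w 50.5 t 5.28
target [ 529.7 -108.8   17. ] turn y 0.024 shift [ 0.272  0.008 -0.009]
```

View pics/t2.png

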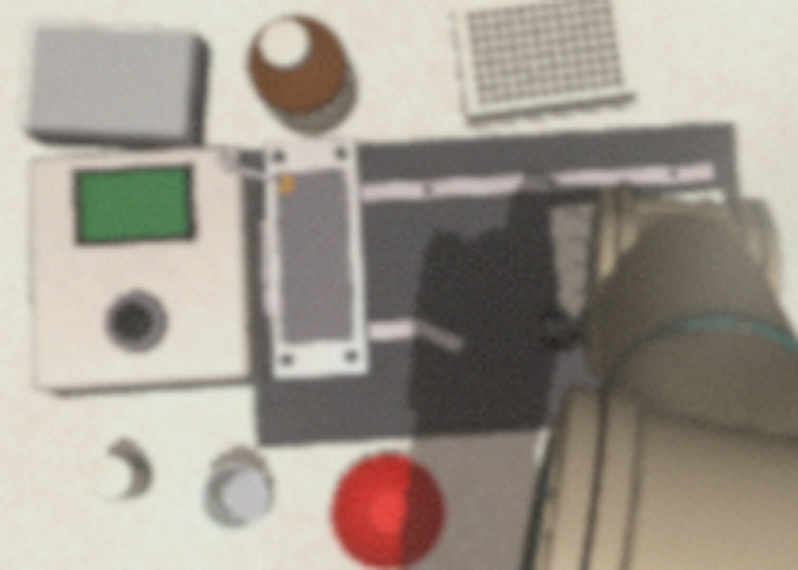

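The arm mostly hides the plate here, but its squared leading edge is visible near (555,250) and there is no rail contact yet. I'll continue gently to the rail.

apply_moves:
  targets:
    - [0.1,0,0,0,0.02,0]
    - [0.1,0,0,0,0,0]
    - [0,0,0,0,0,0]

```text
clock: 5.7
eef_pos: [526.8, -108.6, 17.3]
tool_rot: [-1.571, -0.001, 0.084]
force: [0.2, -0.4, -0.0]
width: 50.5
```

apply_moves:
  targets:
    - [0.04,0,0,0,0,0]
    - [0,0,0,0,0,0]

```text
clock: 5.95
eef_pos: [527.4, -108.6, 17.3]
tool_rot: [-1.571, 0.0, 0.083]
force: [-0.3, -0.7, -0.5]
width: 50.4
```

apply_moves:
  targets:
    - [0.03,0,0,0,0,0]
    - [0,0,0,0,0,0]

```text
clock: 6.2
eef_pos: [528.9, -108.4, 17.3]
tool_rot: [-1.571, -0.0, 0.083]
force: [-0.6, -0.8, 0.4]
width: 50.6
```

apply_moves:
  targets:
    - [0.03,0,0,0,0,0]
    - [0,0,0,0,0,0]

```text
clock: 6.45
eef_pos: [530.3, -108.2, 17.3]
tool_rot: [-1.571, -0.0, 0.083]
force: [-1.1, 0.5, -0.6]
width: 50.2
```

apply_moves:
  targets:
    - [0.03,0,0,0,0,0]
    - [0,0,0,0,0,0]

```text
clock: 6.7
eef_pos: [531.4, -108.1, 17.3]
tool_rot: [-1.571, -0.0, 0.083]
force: [-1.0, 0.1, 0.6]
width: 50.5
```

apply_moves:
  targets:
    - [0.02,0,0,0,0,0]
    - [0,0,0,0,0,0]

```text
clock: 6.95
eef_pos: [531.5, -108.1, 17.3]
tool_rot: [-1.571, 0.001, 0.083]
force: [-3.5, 0.0, 0.9]
width: 50.2
```

apply_moves:
  targets:
    - [0.02,0,0,0,0,0]
    - [0,0,0,0,0,0]

```text
clock: 7.2
eef_pos: [531.5, -108.1, 17.2]
tool_rot: [-1.571, 0.003, 0.083]
force: [-5.3, -0.5, 3.7]
width: 50.4
```

apply_moves:
  targets:
    - [-0.1,0,0,0,0,0]
    - [-0.3,0,0,0,0,0]
    - [0,-0.6,0,0,0.5,0]
    - [0,-0.8,0,0,1,0]
    - [0,-0.8,0,0,1,0]
    - [0,-0.4,0,0,1,0]
    - [0,0,0,0,1,0]
    - [0,0,0,0,1,0]
    - [0,0,0,0,1,0]
    - [0,0,0,0,1,0]
    - [0,0,0,0,1,0]
    - [0,0,0,0,1,0]

```text
clock: 8.7
eef_pos: [516.8, -109.5, 121.3]
tool_rot: [-1.57, -0.001, -1.248]
force: [-0.3, 0.0, -0.3]
width: 50.6
```

```bash
python3 - <<'E'
from cell import *
from h import *
d=np.load("pose.npz")["d"];s=read_state()
plan(s,d,7,-255,120,-np.pi/2)
E
```

```text
tcp deck [[ -59.4 -151.6]] [ 516.8 -109.5  121.3] F [-0.3  0.  -0.3] w 50.6 t 8.7
target [ 591.5 -207.   120. ] turn y 1.721 shift [2.585 0.032 1.661]
```

apply_moves:
  targets:
    - [0,0,0,0,0.86,0]
    - [0,0,0,0,0.86,0]
    - [0.8,0,0.5,0,0,0]
    - [0.8,0,0.5,0,0,0]
    - [0.7,0,0.5,0,0,0]
    - [0.28,0,0.16,0,0,0]
    - [0,0,0,0,0,0]

```text
clock: 9.57
eef_pos: [591.5, -206.7, 121.0]
tool_rot: [-1.571, 0.0, -1.484]
force: [0.7, 0.6, 0.4]
width: 50.5
```

```bash
python3 - <<'E'
from cell import *
from h import *
import cv2
d=np.load("pose.npz")["d"];s=read_state()
plan(s,d,7,-255,17,-np.pi/2)
c=calibration("wrist");im=get_image("wrist");cv2.imwrite("pics/w3.png",im[:,:,::-1]);np.savez("w3.npz",**c)
E
```

```text
tcp deck [[   7.  -254.6]] [ 591.5 -206.7  121. ] F [0.7 0.6 0.4] w 50.5 t 9.57
target [ 591.5 -207.    17. ] turn y 0.027 shift [9.000e-03 2.599e+00 1.000e-03]
```

View pics/w3.png

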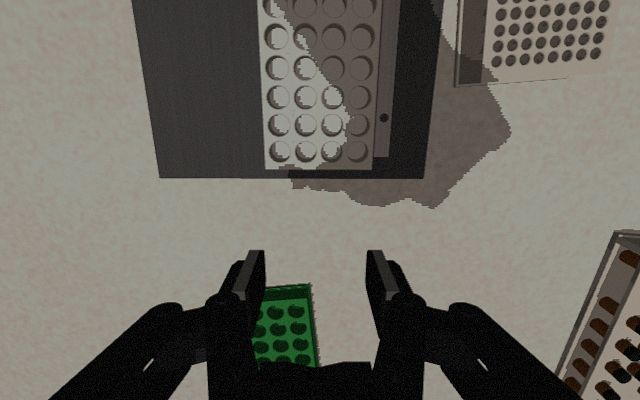

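The plate is square along the rail. Its trailing end is at (265–378,169), the rail end at (382,156), and the deck edge at row 178. The green look-alike's near edge is at about (285,286).

```bash
python3 - <<'E'
from h import *
d=np.load("pose.npz")["d"];c=np.load("w3.npz")
for n,u,z in [("deck-x",(160,178),10),("deck+x",(424,178),10),("pl-",(266,169),30),("pl+",(374,169),30),("pltop-",(259,20),30),("rail",(374,157),20),("green",(310,286),20)]:
    print(n,inv(d,ray(c,u,z)[None]).round(1))
E
```

```text
deck-x [[-121.7 -239.9]]
deck+x [[  97.7 -239.2]]
pl- [[ -30.  -227.4]]
pl+ [[  51.9 -227.2]]
pltop- [[ -30.  -127.3]]
rail [[  53.2 -219.9]]
green [[   3.  -336.9]]
```

apply_moves:
  targets:
    - [0,0.8,0,0,0.03,0]
    - [0,0.8,0,0,0,0]
    - [0,0.6,0,0,0,0]
    - [0,0.35,0,0,0,0]
    - [0,0.05,0,0,0,0]
    - [-0.2,0,0,0,0,0]
    - [-0.15,0,0,0,0,0]
    - [-0.15,0,0,0,0,0]
    - [-0.2,0,0,0,0,0]
    - [-0.2,0,0,0,0,0]
    - [-0.2,0,0,0,0,0]
    - [0,0,0,0,0,0]

```text
clock: 11.12
eef_pos: [588.2, -160.7, 17.0]
tool_rot: [-1.572, 0.002, -1.486]
force: [-0.3, 0.7, -0.7]
width: 50.6
```

```bash
python3 - <<'E'
from cell import *
from h import *
z=dict(np.load("pose.npz"));d=z["d"].copy();d[:2]=place(d,[[2.2,0.5,0]])[0,:2];z["d"]=d;np.savez("pose.npz",**z)
plan(read_state(),d,7,-39,17,-np.pi/2)
E
```

```text
tcp deck [[   5.3 -209.1]] [ 588.2 -160.7   17. ] F [-0.3  0.7 -0.7] w 50.6 t 11.12
target [575.8   8.9  17. ] turn y 0.015 shift [-4.251  0.     0.043]
```

apply_moves:
  targets:
    - [-0.2,0,0.02,0,0,0]
    - [-0.25,0,0.02,0,0,0]
    - [-0.25,0,0,0,0,0]
    - [-0.25,0,0,0,0,0]
    - [-0.25,0,0,0,0,0]
    - [-0.25,0,0,0,0,0]
    - [-0.25,0,0,0,0,0]
    - [-0.2,0,0,0,0,0]

```text
clock: 12.12
eef_pos: [583.7, -85.7, 17.3]
tool_rot: [-1.571, 0.0, -1.487]
force: [-1.1, -1.0, -0.2]
width: 50.1
```

```bash
python3 - <<'E'
from cell import *
from h import *
import cv2
d=np.load("pose.npz")["d"];s=read_state()
plan(s,d,7,-39,17,-np.pi/2)
c=calibration("wrist");im=get_image("wrist");cv2.imwrite("pics/w4.png",im[:,:,::-1]);np.savez("w4.npz",**c)
E
```

```text
tcp deck [[   7.1 -133.9]] [583.7 -85.7  17.3] F [-1.1 -1.  -0.2] w 50.1 t 12.12
target [575.8   8.9  17. ] turn y 0.007 shift [-2.373e+00  8.000e-03 -2.000e-03]
```

View pics/w4.png

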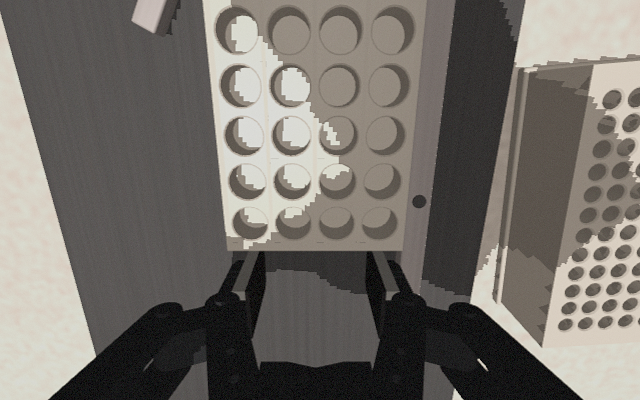

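The plate lies flat along the rail, with both fingers at its trailing end (row 250) and the lead-in clear at (150,20). I'll continue.

apply_moves:
  targets:
    - [-0.2,0,0,0,0,0]
    - [-0.2,0,0,0,0,0]
    - [-0.25,0,0,0,0,0]
    - [-0.25,0,0,0,0,0]
    - [-0.25,0,0,0,0,0]
    - [0,0,0,0,0,0]

```text
clock: 12.92
eef_pos: [579.6, -38.9, 17.2]
tool_rot: [-1.571, 0.001, -1.485]
force: [0.5, 0.0, -0.7]
width: 50.1
```

apply_moves:
  targets:
    - [-0.2,0,0,0,0,0]
    - [-0.2,0,0,0,0,0]
    - [-0.2,0,0,0,0,0]
    - [-0.2,0,0,0,0,0]
    - [-0.15,0,0,0,0,0]
    - [0,0,0,0,0,0]

```text
clock: 13.68
eef_pos: [576.5, -1.8, 17.2]
tool_rot: [-1.571, 0.001, -1.486]
force: [-0.1, 0.9, -0.4]
width: 49.9
```

apply_moves:
  targets:
    - [-0.06,0,0,0,0,0]
    - [-0.04,0,0,0,0,0]
    - [0,0,0,0,0,0]

```text
clock: 14.05
eef_pos: [576.2, 1.0, 17.3]
tool_rot: [-1.571, 0.0, -1.488]
force: [-0.3, -1.4, -0.4]
width: 50.1
```

```bash
python3 - <<'E'
from cell import *
from h import *
plan(read_state(),np.load("pose.npz")["d"],7,-39,17,-np.pi/2)
E
```

```text
tcp deck [[  6.7 -46.9]] [576.2   1.   17.3] F [-0.3 -1.4 -0.4] w 50.1 t 14.05
target [575.8   8.9  17. ] turn y 0.004 shift [-0.197  0.007  0.007]
```

apply_moves:
  targets:
    - [-0.06,0,0,0,0,0]
    - [-0.05,0,0,0,0,0]
    - [0,0,0,0,0,0]

```text
clock: 14.42
eef_pos: [575.9, 5.9, 17.3]
tool_rot: [-1.571, 0.0, -1.487]
force: [0.1, 0.1, -1.4]
width: 50.2
```

apply_moves:
  targets:
    - [-0.04,0,0,0,0,0]
    - [0,0,0,0,0,0]

```text
clock: 14.68
eef_pos: [575.8, 7.3, 17.3]
tool_rot: [-1.571, 0.0, -1.487]
force: [-0.1, -0.2, 0.8]
width: 51.0
```

apply_moves:
  targets:
    - [-0.03,0,0,0,0,0]
    - [0,0,0,0,0,0]

```text
clock: 14.92
eef_pos: [575.7, 8.3, 17.3]
tool_rot: [-1.571, 0.0, -1.487]
force: [0.5, -1.8, -0.7]
width: 50.1
```

apply_moves:
  targets:
    - [-0.03,0,0,0,0,0]
    - [0,0,0,0,0,0]

```text
clock: 15.18
eef_pos: [575.7, 9.2, 17.3]
tool_rot: [-1.571, -0.0, -1.487]
force: [0.4, -1.5, 0.0]
width: 50.6
```

apply_moves:
  targets:
    - [-0.03,0,0,0,0,0]
    - [0,0,0,0,0,0]

```text
clock: 15.42
eef_pos: [575.7, 9.3, 17.3]
tool_rot: [-1.57, -0.002, -1.488]
force: [0.3, -4.5, -0.9]
width: 50.4
```

apply_moves:
  targets:
    - [-0.02,0,0,0,0,0]
    - [0,0,0,0,0,0]

```text
clock: 15.68
eef_pos: [575.6, 9.4, 17.4]
tool_rot: [-1.57, -0.003, -1.488]
force: [0.2, -6.5, -0.5]
width: 50.2
```

apply_moves:
  targets:
    - [-0.02,0,0,0,0,0]
    - [0,0,0,0,0,0]

```text
clock: 15.92
eef_pos: [575.6, 9.3, 17.4]
tool_rot: [-1.57, -0.004, -1.489]
force: [-0.1, -7.1, -0.3]
width: 50.5
```

The arm met a firm stop at deck y of about -38.5; -38.8 was expected for home. I'll back off, rise and check.

apply_moves:
  targets:
    - [0.1,0,0,0,0,0]
    - [0.4,0,0,0,0,0]
    - [0.5,-0.5,0,0,0,0]
    - [0.3,-1,0,0,0,0]
    - [0,-1,0,0,0,0]
    - [0,-0.8,0,0,0,0]
    - [0,0,0,0,0,0]
  jaw: -1

```text
clock: 16.8
eef_pos: [581.6, -40.2, 151.9]
tool_rot: [-1.565, -0.0, -1.488]
force: [0.1, 1.0, -0.2]
width: -0.2
```

```bash
python3 - <<'E'
from cell import *
from h import *
import cv2
d=np.load("pose.npz")["d"];s=read_state()
plan(s,d,-35,192,135)
c=calibration("wrist");im=get_image("wrist");cv2.imwrite("pics/w5.png",im[:,:,::-1]);np.savez("w5.npz",**c)
P=lambda y,z:[[x,y,z] for x in (7.25-42.75,50)]
print("expected trailing corners",proj(c,place(d,P(-27.8,30))).round(0),"guide",proj(c,place(d,[[-40,0,20],[-57,-30,20]])).round(0))
E
```

```text
tcp deck [[  8.7 -88.4]] [581.6 -40.2 151.9] F [ 0.1  1.  -0.2] w -0.2 t 16.8
target [514.9 235.7 135. ] turn y 0 shift [-7.011  0.422 -1.09 ]
expected trailing corners [[260. 121.]
 [364. 121.]] guide [[254.  85.]
 [236. 122.]]
```

View pics/w5.png

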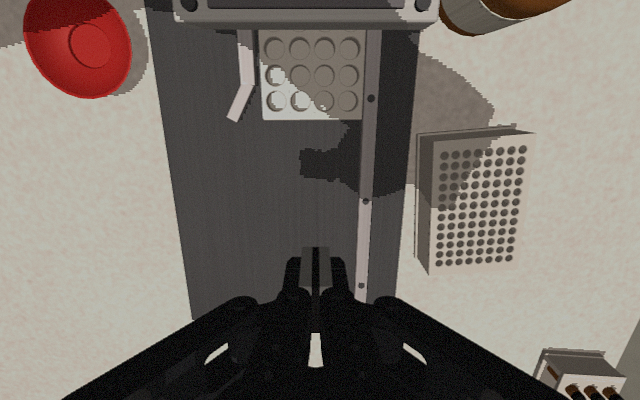

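The plate's trailing corners are at (261,120) and (362,120), against (260,121) and (364,121) expected. The plate is home and square in the nest. Now the key.

apply_moves:
  targets:
    - [-0.7,0,-0.2,0,0,0]
    - [-0.9,0,-0.2,0,0,0]
    - [-0.9,0,-0.2,0,0,0]
    - [-0.9,0,-0.2,0,0,0]
    - [-0.9,0,-0.2,0,0,0]
    - [-0.9,0,-0.1,0,0,0]
    - [-0.9,0,0,0,0,0]
    - [-0.6,0,0,0,0,0]
    - [-0.3,0,0,0,0,0]
    - [0,0,0,0,0,0]

```text
clock: 18.1
eef_pos: [512.0, 235.8, 148.5]
tool_rot: [-1.572, -0.001, -1.486]
force: [0.1, 0.5, -0.4]
width: 0.1
```

```bash
python3 - <<'E'
from cell import *
from h import *
import cv2
d=np.load("pose.npz")["d"];s=read_state()
plan(s,d,-35,192,95)
c=calibration("wrist");im=get_image("wrist");cv2.imwrite("pics/w6.png",im[:,:,::-1]);np.savez("w6.npz",**c)
print("key",proj(c,place(d,[[-35,192,91]])),"tcp below",proj(c,[[*s["eef_pos"][:2],91]]))
E
```

```text
tcp deck [[-37.8 192.4]] [512.  235.8 148.5] F [ 0.1  0.5 -0.4] w 0.1 t 18.1
target [514.9 235.7  95. ] turn y 0 shift [0.01  1.337 0.07 ]
key [[318.75574831 219.42569542]] tcp below [[314.64903553 218.85824061]]
```

View pics/w6.png

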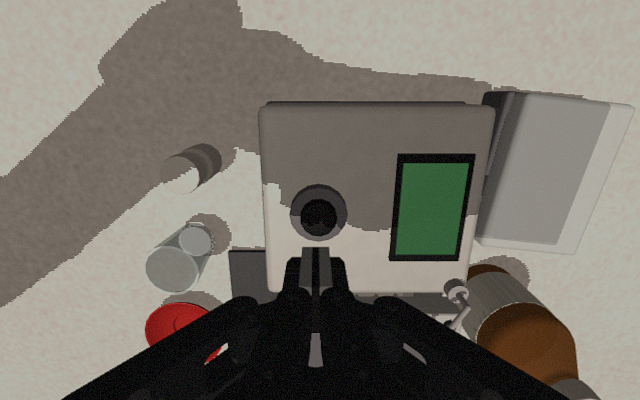

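The key is centred at (319,216), against (319,219) predicted, so the tool is within 3 mm of it. I'll lower onto it.

apply_moves:
  targets:
    - [-0.03,0.4,0.07,0,0,0]
    - [0,0.5,0,0,0,0]
    - [0,0.3,0,0,0,0]
    - [0,0.08,0,0,0,0]
    - [0,0,0,0,0,0]

```text
clock: 18.77
eef_pos: [515.4, 236.8, 98.1]
tool_rot: [-1.571, -0.0, -1.488]
force: [-0.3, 0.0, 0.5]
width: -0.1
```

apply_moves:
  targets:
    - [0,0.08,0,0,0,0]
    - [0,0.06,0,0,0,0]
    - [0,0,0,0,0,0]

```text
clock: 19.15
eef_pos: [515.2, 237.2, 92.5]
tool_rot: [-1.571, 0.0, -1.487]
force: [0.3, 0.1, 0.2]
width: 0.1
```

apply_moves:
  targets:
    - [0,0.06,0,0,0,0]
    - [0,0.05,0,0,0,0]
    - [0,0,0,0,0,0]

```text
clock: 19.52
eef_pos: [515.5, 237.3, 88.2]
tool_rot: [-1.57, 0.0, -1.487]
force: [0.1, 1.1, 2.8]
width: 0.4
```

apply_moves:
  targets:
    - [0,0.03,0,0,0,0]
    - [0,0,0,0,0,0]

```text
clock: 19.77
eef_pos: [515.5, 237.3, 87.1]
tool_rot: [-1.57, 0.0, -1.487]
force: [0.2, 1.5, 2.5]
width: -0.1
```

apply_moves:
  targets:
    - [0,0.03,0,0,0,0]
    - [0,0,0,0,0,0]

```text
clock: 20.02
eef_pos: [515.5, 237.3, 86.1]
tool_rot: [-1.57, 0.0, -1.487]
force: [-0.5, 0.2, 7.0]
width: -0.1
```

apply_moves:
  targets:
    - [0,0.03,0,0,0,0]
    - [0,0,0,0,0,0]

```text
clock: 20.27
eef_pos: [515.6, 237.3, 85.9]
tool_rot: [-1.57, 0.001, -1.488]
force: [-2.0, 0.3, 14.7]
width: -0.0
```

apply_moves:
  targets:
    - [0,0.02,0,0,0,0]
    - [0,0,0,0,0,0]

```text
clock: 20.52
eef_pos: [515.5, 237.3, 85.8]
tool_rot: [-1.57, 0.002, -1.488]
force: [-4.4, -0.6, 20.7]
width: 0.3
```

The key bottomed out at z of about 85.9, some 5 mm down, with force well above 4.5 N. I'll release it and rise clear.

apply_moves:
  targets:
    - [0,-0.1,0,0,0,0]
    - [0,-0.2,0,0,0,0]
    - [0,-0.5,0,0,0,0]
    - [0,-1,0,0,0,0]
    - [0,-1,0,0,0,0]
    - [0,-0.5,0,0,0,0]
    - [0,0,0,0,0,0]
    - [0,0,0,0,0,0]

```text
clock: 21.52
eef_pos: [514.3, 237.0, 214.5]
tool_rot: [-1.573, -0.001, -1.487]
force: [0.0, -0.2, -0.2]
width: -0.3
```

```bash
python3 - <<'E'
from cell import *
from h import *
import cv2
d=np.load("pose.npz")["d"];s=read_state();print(s["eef_pos"],s["force"])
c=calibration("scene");im=get_image("scene");
print(proj(c,place(d,[[-35.5,-27.8,30],[50,-27.8,30],[-35,192,91]])).round(0))
im=cv2.resize(im[150:350,230:490,::-1],None,fx=3,fy=3,interpolation=cv2.INTER_CUBIC);cv2.imwrite("pics/s7.png",im)
E
```

```text
[514.25811377 236.99680932 214.50265173] [ 0.02665913 -0.15155768 -0.17028193]
[[348. 223.]
 [330. 243.]
 [437. 237.]]
```

View pics/s7.png

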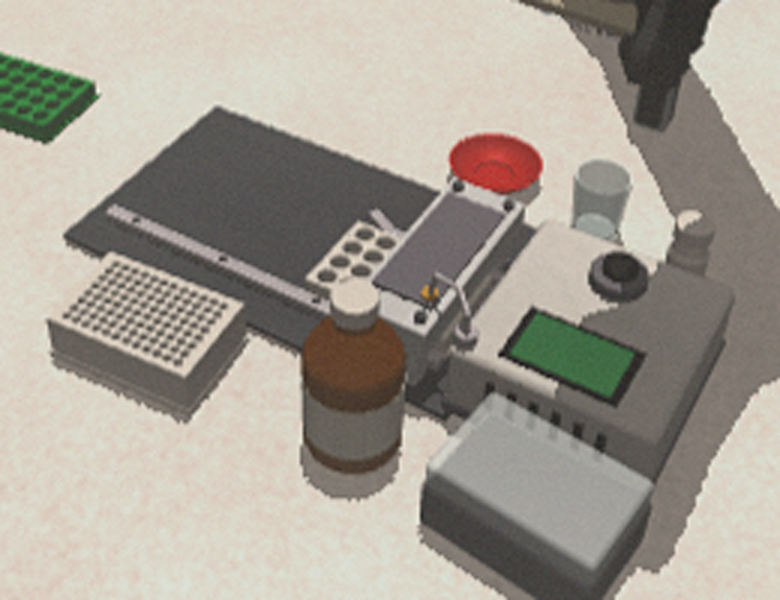

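The scene view shows the plate in the nest under the head, with trailing corners at about (362,222) and (307,277). The key is up at (621,266), the other labware stands as before, and the arm is clear. Handing in.

```bash
python3 -c "
from cell import *
print(finish_job())"
```

```text
the job is handed in; nothing more can be done
None
```

The job is handed in: the plate is home in the nest and the start key was pressed afterwards and released. No verdict was reported. It took about 21.6 s of the 51 s allowed.

**What I did:** I pushed the plate sideways with two half-open fingers until it lay square on the rail, where the force rose to about 5 N. Then I pushed it from its trailing end under the head to a firm stop at about 7 N. With the jaws shut I pressed the key to the bottom, about 5 mm down with up to 21 N on the tool, and rose clear.

**Last checks:**
- **Plate:** tool travel put it within about 0.3 mm of home. The wrist picture matched the expected trailing corners to 1–2 pixels.
- **Disagreement:** in the final scene picture the plate corners were about 2–3 pixels off the prediction. I put that down to calibration, because the stop contact was firm.
- **Key and labware:** the key looked up and the other labware undisturbed, both judged by eye only. The tool force was back to about zero.
- **Deck pose:** my first estimate was about 2 mm off across the deck. I corrected it from the wrist view and the rail contact.

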